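Fit a sanding sleeve and its clamping cap on a drum sander

ROBOT

A 6-joint arm with a two-finger parallel gripper is mounted at the origin on a cart in front of the work surface, level with it; the furniture and walls round the work are solid. World frame = base frame: x ahead of the robot, y to its left, z up, the work surface at z = 0. Lengths are in m, angles in rad, forces in N, time in s.
With the tool pointing down it reaches from about 0.425 to 1.125 m from the base axis. Payload 14.9 kg.
Tool frame: the origin (TCP) lies midway between the tips of the shut fingers; the grasp point (between the pads) lies 19 mm behind it; z points along the fingers, y is the line along which they close (so a half turn about z gives the same grasp; the last joint's range is limited). The gripper opens to 91 mm and grips with 3 to 60 N. Pads are 32 mm wide; open, the fingers measure 118 mm over their backs; the gripper's body (76 mm by 178 mm) begins 60 mm behind the grasp point.
Start: joints at [1.113, 0.379, 1.734, -0, 1.028, -0.033], TCP at [0.289, 0.638, 0.214] pointing down, gripper open.
Joint ranges: [-2.77, 2.77], [-0.74, 2.19], [0, 2.66], [-1.06, 4.2], [0.31, 2.87], [-3.08, 3.08]. Speed limits (rad/s): [1.89, 1.89, 2.39, 3.14, 3.14, 3.14].

INTERFACE

Orientations are given as a rotation vector (axis times angle).
In Python, from rig import bot, gripper_open, close_gripper, solver, sensors, cams, workorder gives the robot as it stands. Calls block until the motion is done:
- bot.move_to(position, orientation): joint-space move of the TCP to a pose.
- bot.move_l(position, rotation=None, feed=0.15, until_force=None): straight line of the TCP; rotation=None keeps the orientation; feed is the mean speed in m/s. With until_force (N) it stops when the force on the tool has changed by that much, and returns True; else False.
- bot.move_joints(angles): joint-space move.
- gripper_open() and close_gripper(f_grip=None): open the fingers fully, or close them until they stop; f_grip is the grip in N (None keeps the last).
- bot.sleep(seconds).
- solver.ik(position, orientation): joint angles nearest the present ones, or None.
- sensors.get_obs(): the state.
- cams.read_camera(name): name is "scene" or "top" or "wrist"; returns (picture, depth): 480x640x3 uint8, red, green, blue; 480x640 float32, m along the optical axis (not along the pixel's ray), 0 where there is no reading.
- cams.camera_params(name): a dict with "mtx" (3x3 intrinsics, pixels), "view" (4x4, takes a point from world to camera coordinates); the wrist camera has in their place "T_tool_cam" (4x4, takes a point from camera to tool coordinates, whose origin is the TCP and whose axes are the flange's). Camera axes: x right, y down, z forward; pixel columns grow to the right and rows downward; lengths in m; the calibration is good to about 2 mm. A picture is of the moment at which its call begins: read the wrist's pose just before it. camera_params takes no time and is no camera call.
A pose or a line that the arm cannot do raises bot.IKError and nothing moves.
- workorder.job_done(): hands the job in; it is judged then, once.
The state is a dict: "time": time; "joint_pos": joint angles; "qd": joint speeds; "tau": joint torques, N m; "tool_pos": TCP position; "ee_rot": TCP orientation; "contact_force": force on the tool from outside, world axes, zero at the start; "torque": the same for the moment, N m; "finger_gap": opening from 0.0 (shut) to 1.0 (fully open); "gripper_force": force on a finger pad.
Only numpy, scipy, OpenCV 4.12 (cv2) and the standard library are available. Lean on these libraries where they do the work, as an engineer would, in place of code of your own. Each camera call takes 0.05 s, during which the arm holds its last target. There are 200 camera calls.

TASK

Slide the wide brown sanding sleeve over the black drum of the green bench sander and push it fully home onto the table, then set the yellow clamping cap, flange down, over the spindle end so that it lies flat on top of the sleeve. Lower both by hand, do not let them drop, and leave the narrow blue sleeve and the tape measure standing where they are.

Things in the scene. Friction and masses are not known exactly. Their poses are not given: they have to be found in the camera images.
- sander: Fixed bench drum sander: green housing 200 x 180 mm, aluminium table 210 x 190 mm with its top 55 mm above the bench; switch plate on the front (-x), short black dust port at the back. Origin: centre of its underside, on the drum's axis.
- drum_seat (a point): Point on the sander's table top, on the drum's axis, where the sleeve seats; z up. Around it rises the fixed black drum: 40 mm diameter, 84 mm high, its top 10 mm tapering to 28 mm. Above it a steel spindle end, 12 mm diameter, reaches from 84 to 108 mm above the table, its last 5 mm tapering to 5 mm.
- wide_sleeve: Brown rigid sanding sleeve, a plain tube open at both ends: 52 mm outside, 44 mm bore, 90 mm long, 0.09 kg. It stands upright on the bench. Origin: centre of its lower end; z along its axis. Either end may go down. Seated, the spindle end stands 18 mm above the sleeve's top.
- wide_sleeve_mid (a point): The middle of the wide brown sleeve, on its axis, 45 mm from either end.
- narrow_sleeve: Blue rigid sanding sleeve, 36 mm outside, 28 mm bore, 90 mm long, standing upright; too narrow for the drum. It may have changed places with the wide one. Origin: centre of its lower end.
- cap: Yellow clamping cap, 0.08 kg: round flange 54 mm diameter, 8 mm thick, with a ribbed hub 32 mm in diameter on it, from 8 to 38 mm above its underside; a plain 16 mm bore goes right through. Lies flange down. Origin: centre of its underside; z up through the hub. It slips over the spindle end (no screwing) and rests on the sleeve's upper end.
- tape_measure: Yellow tape measure standing on the bench, 37 x 94 x 69 mm, a bystander. Origin: centre of its underside.
There are look-alikes about, which are no part of the job. Of the things shaped like the wide_sleeve, the brown one is meant. What is meant by the cap is not white, and is the larger of those in its own colour.

How it is judged:
By the outcome, as a careful person would: the job done as asked, in the order asked, and still so for the second after the job is handed in, with the robot touching nothing.
It also fails if it takes over 70 s, if anything falls off the work surface, if the arm or the gripper's body presses on something with over 40 N, if the wrist force passes 120 N, or if a joint passes its speed limit or range.

## Working session

There is one attempt and no reset: what is moved stays moved. The work goes in short steps, each a Python script; the robot and the scene stay as the last script left them, time stands still between calls to the robot, and variables do not carry over. Pictures are saved under pics/ and viewed, at most 10 in all, crops included, and the job is handed in when it is done.

```bash
ls; mkdir -p pics; python3 - <<'E'
from rig import cams,sensors
import cv2,numpy as np
for n in ("scene","top"):
    p,d=cams.read_camera(n); cv2.imwrite(f"pics/{n}0.png",p[:,:,::-1]); np.savez(f"{n}0.npz",d=d,p=p,**cams.camera_params(n))
print(sensors.get_obs()); print(cams.camera_params("wrist"))
E
```

```text
pics
{'time': 0.1, 'joint_pos': array([ 1.11274364e+00,  3.79333715e-01,  1.73471107e+00, -2.43709268e-05,
        1.02846637e+00, -3.33297011e-02]), 'qd': array([ 0.00048739, -0.00227366, -0.00235278, -0.00028815, -0.00162904,
        0.00036562]), 'tau': array([-5.50351779e-04, -7.65050769e+01, -4.35294235e+01,  6.51106727e-02,
        3.98242380e-02,  1.45768547e-05]), 'tool_pos': array([0.28832742, 0.63749017, 0.21337511]), 'ee_rot': array([-6.62087907e-01, -3.07082490e+00,  1.40732480e-03]), 'contact_force': array([ 0.33277316, -0.13761404, -0.61061462]), 'torque': array([-0.0259602 ,  0.03334317, -0.00331063]), 'gripper_force': 0.0, 'finger_gap': 0.9978338040204793}
{'mtx': array([[425.33028199,   0.        , 318.22451887],
       [  0.        , 425.33028199, 237.41289588],
       [  0.        ,   0.        ,   1.        ]]), 'T_tool_cam': array([[ 4.78803097e-04, -9.70712717e-01, -2.40242778e-01,
         6.70819313e-02],
       [ 9.99999563e-01,  6.57672749e-04, -6.64363003e-04,
        -1.58919640e-04],
       [ 8.02906744e-04, -2.40242355e-01,  9.70712608e-01,
        -1.71402928e-01],
       [ 0.00000000e+00,  0.00000000e+00,  0.00000000e+00,
         1.00000000e+00]])}
```

View pics/scene0.png

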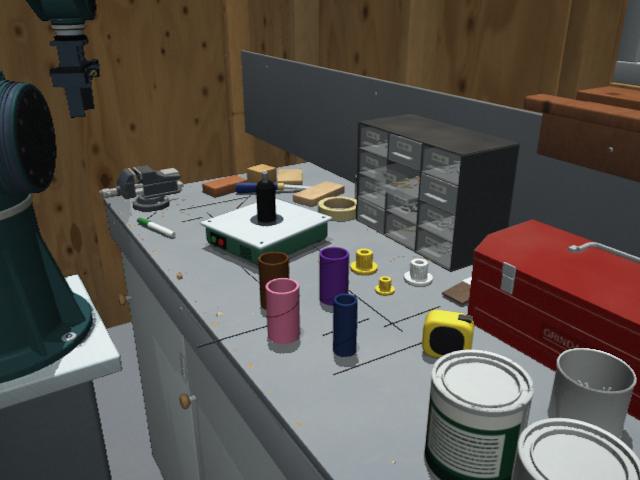

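View pics/top0.png

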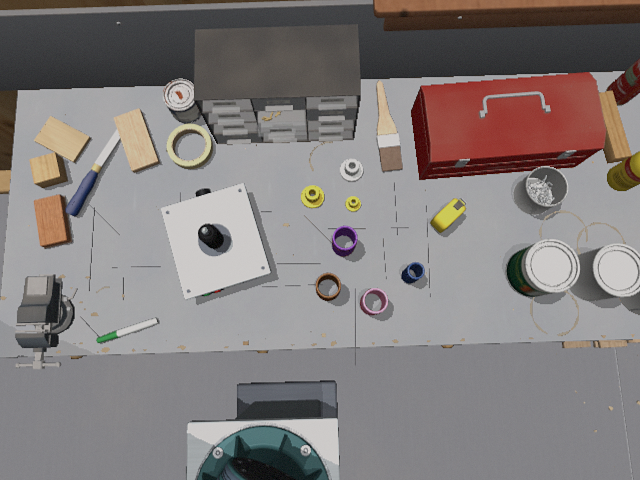

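The scene and top views show the brown sleeve at top pixel (328,287), with pink and purple look-alikes beside it at (374,301) and (344,241). The blue sleeve is at (413,272). The larger yellow cap is at (313,197), and a smaller yellow one is at (353,204). The drum and spindle are near (210,236) and the tape at (449,215).

```bash
cat > h.py <<'E'
import numpy as np, cv2
from scipy.optimize import least_squares
def cloud(d,K,cw):
    v,u=np.mgrid[:480,:640]; P=np.stack([(u-K[0,2])/K[0,0]*d,(v-K[1,2])/K[1,1]*d,d],-1)
    P=P@cw[:3,:3].T+cw[:3,3]; P[d<=0]=np.nan; return P
def box(P,u,v,r): return P[v-r:v+r+1,u-r:u+r+1].reshape(-1,3)
def circ(Q):
    c0=np.r_[Q[:,:2].mean(0),.02]
    return least_squares(lambda c:np.hypot(*(Q[:,:2]-c[:2]).T)-c[2],c0,loss='soft_l1',f_scale=.001).x
E
python3 - <<'E'
from h import *
z=np.load("top0.npz");P=cloud(z['d'],z['mtx'],np.linalg.inv(z['view']))
np.set_printoptions(precision=4,suppress=True)
for n,u,v,r,lo,hi in [("brown",328,287,18,.08,.1),("pink",374,301,18,.08,.1),("purple",344,241,18,.08,.1),("blue",413,272,16,.08,.1),("capflange",313,197,16,.004,.015),("caphub",313,197,14,.03,.045),("small",353,204,12,.004,.1),("spindle",208,232,25,.145,.18),("drumtop",208,235,25,.132,.145),("drum",208,235,25,.07,.145),("tape",449,215,25,.05,.08),("white",351,169,14,.03,.05)]:
    Q=box(P,u,v,r);Q=Q[(Q[:,2]>lo)&(Q[:,2]<hi)]
    if len(Q)>3: print(n,len(Q),"mid",(Q.min(0)+Q.max(0))/2,"ext",np.ptp(Q,0),"mean",Q.mean(0))
    else: print(n,len(Q))
t=P[(P[...,2]>.05)&(P[...,2]<.06)]; t=t[(t[:,1]>.0)&(abs(t[:,0]-P[236,215,0])<.16)]
print("table",len(t),cv2.minAreaRect(t[:,:2].astype(np.float32)),t.mean(0))
m=P[330,400];print(m, P[240,300])
K=z['mtx'];cw=np.linalg.inv(z['view'])
for n,u,v,h in [("brown",328,287,.09),("cap",313,195,.038)]:
    r=cw[:3,:3]@np.linalg.inv(K)@[u,v,1];print(n,cw[:3,3]+r*(h-cw[2,3])/r[2])
E
```

```text
brown 157 mid [ 0.4234 -0.147   0.0872] ext [0.0514 0.0496 0.0135] mean [ 0.4231 -0.1468  0.0886]
pink 160 mid [ 0.389  -0.2414  0.0874] ext [0.0494 0.0495 0.0144] mean [ 0.3892 -0.2412  0.0886]
purple 173 mid [ 0.5208 -0.1857  0.0877] ext [0.0517 0.0503 0.0154] mean [ 0.5203 -0.1852  0.0878]
blue 118 mid [ 0.4472 -0.3281  0.0874] ext [0.0348 0.0358 0.0139] mean [ 0.4471 -0.3275  0.0874]
capflange 243 mid [ 0.6308 -0.1205  0.0095] ext [0.0732 0.0726 0.0109] mean [ 0.6291 -0.1194  0.0074]
caphub 131 mid [ 0.6342 -0.1192  0.0366] ext [0.0314 0.0312 0.0124] mean [ 0.6336 -0.1194  0.0366]
small 153 mid [ 0.6147 -0.208   0.0163] ext [0.0511 0.0495 0.0246] mean [ 0.6129 -0.21    0.0135]
spindle 41 mid [0.5312 0.0923 0.1576] ext [0.0118 0.0109 0.0205] mean [0.5305 0.0915 0.1576]
drumtop 200 mid [0.5305 0.0918 0.1382] ext [0.035  0.0385 0.0124] mean [0.5294 0.0913 0.1373]
drum 390 mid [0.5314 0.0922 0.1072] ext [0.0401 0.0394 0.0744] mean [0.526  0.0877 0.1231]
tape 542 mid [ 0.573  -0.4154  0.0606] ext [0.0658 0.0694 0.0212] mean [ 0.5714 -0.4134  0.0631]
white 128 mid [ 0.6943 -0.2105  0.0359] ext [0.0323 0.0316 0.0117] mean [ 0.6942 -0.2099  0.0363]
table 7569 ((0.4934467077255249, 0.2294764518737793), (0.21090145409107208, 0.47275519371032715), 15.633697509765625) [0.5287 0.0999 0.0548]
[ 0.3288 -0.3007  0.0035] [ 0.5344 -0.0888  0.0009]
brown [ 0.418  -0.1468  0.09  ]
cap [ 0.6277 -0.1213  0.038 ]
```

```bash
python3 - <<'E'
import cv2
t=cv2.imread("pics/top0.png")[150:320,150:440]; cv2.imwrite("pics/topcrop.png",cv2.resize(t,(800,469),interpolation=cv2.INTER_CUBIC))
E
```

```text
(no output)
```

View pics/topcrop.png

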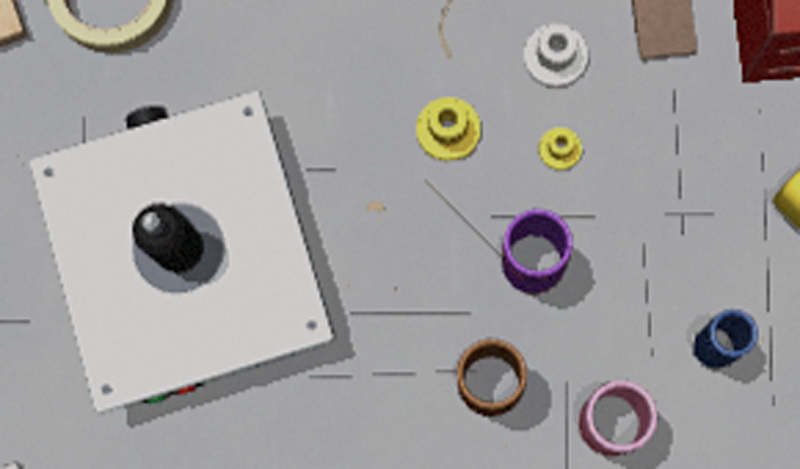

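The crop confirms the brown ring at (491,377), the large yellow cap at (448,126) and the spindle tip at (150,218). Measured heights and diameters match the given sizes. Next I'll look at the drum and the sleeve from close up with the wrist camera.

```bash
cat >> h.py <<'E'
from rig import bot, gripper_open, close_gripper, solver, sensors, cams, workorder
from scipy.spatial.transform import Rotation as Ro
np.set_printoptions(precision=4,suppress=True)
def rot(yaw):  # tool down, closing line y at yaw (deg)
    a=np.radians(yaw); y=np.array([np.cos(a),np.sin(a),0]); z=np.array([0,0,-1.]); 
    return Ro.from_matrix(np.c_[np.cross(y,z),y,z]).as_rotvec()
def wrist(name):
    o=sensors.get_obs(); p,d=cams.read_camera("wrist"); c=cams.camera_params("wrist")
    T=np.eye(4); T[:3,:3]=Ro.from_rotvec(o["ee_rot"]).as_matrix(); T[:3,3]=o["tool_pos"]
    cv2.imwrite(f"pics/{name}.png",p[:,:,::-1]); return p,cloud(d,c["mtx"],T@c["T_tool_cam"])
def near(P,x,y,r,lo,hi):
    Q=P.reshape(-1,3); Q=Q[np.isfinite(Q[:,0])]
    return Q[(np.hypot(Q[:,0]-x,Q[:,1]-y)<r)&(Q[:,2]>lo)&(Q[:,2]<hi)]
def rep(n,Q): print(n,len(Q),"mid",(Q.min(0)+Q.max(0))/2,"ext",np.ptp(Q,0),"mean",Q.mean(0))
def st():
    o=sensors.get_obs(); print("t",o["time"],"tcp",o["tool_pos"],"F",o["contact_force"],"gap",o["finger_gap"]*91,"gf",o["gripper_force"],"q",o["joint_pos"])
E
python3 - <<'E'
from h import *
bot.move_to([.531,.092,.28],rot(24)); bot.sleep(.3); st()
p,P=wrist("w_drum")
rep("spindle",near(P,.531,.092,.03,.145,.18)); rep("spintop",near(P,.531,.092,.03,.161,.18)); rep("drumtop",near(P,.531,.092,.03,.134,.141)); 
for lo,hi in((.13,.141),(.141,.156)): 
  Q=near(P,.531,.092,.03,lo,hi); print(circ(Q))
bot.move_to([.4234,-.147,.20],rot(24)); bot.sleep(.3); st()
p,P=wrist("w_brown"); Q=near(P,.4234,-.147,.04,.085,.1); rep("brown",Q); print(circ(Q))
E
```

```text
t 2.55 tcp [0.531  0.0923 0.2799] F [-0.338   0.7795  0.2241] gap 91.18130160394665 gf 0.0 q [ 0.1288  0.0444  2.0143  0.      1.083  -0.2906]
spindle 290 mid [0.5305 0.0926 0.1549] ext [0.0126 0.0124 0.0194] mean [0.5299 0.094  0.1591]
spintop 111 mid [0.5302 0.0925 0.1629] ext [0.0083 0.0085 0.0036] mean [0.5302 0.0926 0.1628]
drumtop 1258 mid [0.5302 0.0931 0.1375] ext [0.0345 0.0353 0.007 ] mean [0.5297 0.0943 0.1384]
[0.5304 0.0927 0.0144]
[0.5314 0.0906 0.0081]
t 3.9667 tcp [ 0.4238 -0.1466  0.2002] F [ 0.2098 -0.6178 -0.8265] gap 90.97477210487564 gf 0.0 q [-0.385  -0.012   2.2361  0.      0.9172 -0.8048]
brown 1430 mid [ 0.422  -0.1477  0.0889] ext [0.0516 0.0519 0.0076] mean [ 0.4221 -0.1477  0.09  ]
[ 0.4219 -0.1473  0.0236]
```

```bash
python3 - <<'E'
from h import *
x,y=.4221,-.1476
bot.move_l([x,y,.13]); print(bot.move_l([x,y,.050],feed=.08,until_force=8)); st()
close_gripper(25); bot.sleep(.3); st()
p,P=wrist("w_grip"); Q=near(P,x,y,.04,.085,.1); rep("brown",Q); print(circ(Q))
bot.move_l([x,y,.16],feed=.1); bot.sleep(.3); st()
p,P=wrist("w_lift"); Q=near(P,x,y,.04,.195,.21); rep("brown",Q); print(circ(Q) if len(Q)>9 else 0)
E
```

```text
False
t 5.7833 tcp [ 0.4224 -0.1477  0.0504] F [ 0.1131 -0.3416  0.102 ] gap 91.22546847719062 gf 0.0 q [-0.3885  0.2787  2.2851  0.      0.5771 -0.8074]
t 6.7667 tcp [ 0.4221 -0.1476  0.05  ] F [-0.7824 -0.0386  2.0622] gap 51.70480108766254 gf 24.999892227351665 q [-0.3885  0.2794  2.2853 -0.      0.5769 -0.8074]
brown 5854 mid [ 0.4175 -0.1451  0.0925] ext [0.0706 0.0563 0.015 ] mean [ 0.4192 -0.1411  0.0906]
[ 0.4218 -0.1466  0.0245]
t 8.3667 tcp [ 0.422  -0.1475  0.1598] F [ 0.002   0.0243 -0.3714] gap 51.48485909561917 gf 24.9990011472255 q [-0.3885  0.0552  2.2598  0.      0.8271 -0.8074]
brown 5805 mid [ 0.4174 -0.1451  0.2025] ext [0.0705 0.0568 0.015 ] mean [ 0.4192 -0.1409  0.2005]
[ 0.4218 -0.1465  0.0246]
```

View pics/w_lift.png

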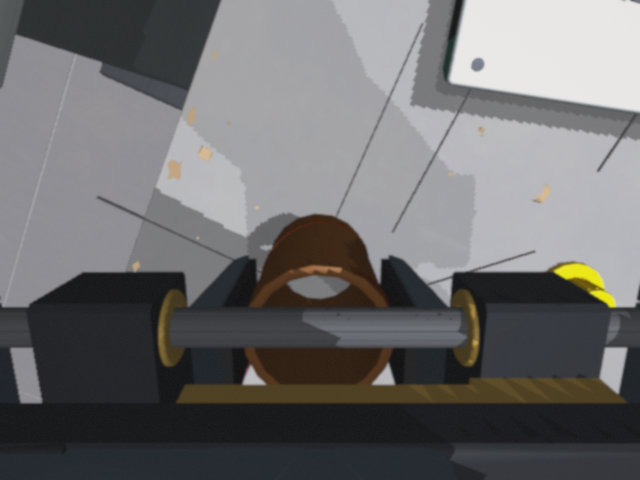

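The wrist view shows the brown sleeve held upright between the pads, its rim centred near (318,320). Now I'll lower it over the drum.

```bash
python3 - <<'E'
from h import *
x,y=.5303,.0926
o=sensors.get_obs()["tool_pos"]
bot.move_l([o[0],o[1],.27],feed=.2)
bot.move_to([x,y,.27],rot(24)); bot.sleep(.3); st()
s=bot.move_l([x,y,.185],feed=.1,until_force=8); print(s); st()
if not s:
    s=bot.move_l([x,y,.112],feed=.06,until_force=8); print(s); st()
    if not s: print(bot.move_l([x,y,.100],feed=.02,until_force=8)); st()
wrist("w_seat")
p,d=cams.read_camera("scene"); cv2.imwrite("pics/scene1.png",cv2.resize(p[120:300,180:420,::-1],(800,600)))
E
```

```text
t 10.4417 tcp [0.5303 0.0919 0.2701] F [ 0.2351  0.6453 -0.8022] gap 52.06933591956795 gf 24.999130200594664 q [ 0.1282  0.0539  2.0235 -0.      1.064  -0.2895]
False
t 11.4417 tcp [0.5307 0.0927 0.1856] F [-0.087  -0.6958 -0.8772] gap 52.06702854167717 gf 24.99898129608482 q [ 0.1296  0.1643  2.0759 -0.      0.9006 -0.2893]
False
t 12.8083 tcp [0.5305 0.0926 0.1123] F [-0.8235 -0.7565 -0.5134] gap 51.562966870883656 gf 24.999070311896503 q [ 0.1296  0.2797  2.1023  0.      0.759  -0.2893]
True
t 13.2417 tcp [0.5304 0.0926 0.1048] F [-1.2317  0.0987  4.4939] gap 51.609723911442735 gf 25.000490960665047 q [ 0.1296  0.2926  2.1039 -0.0001  0.7451 -0.2894]
```

View pics/scene1.png

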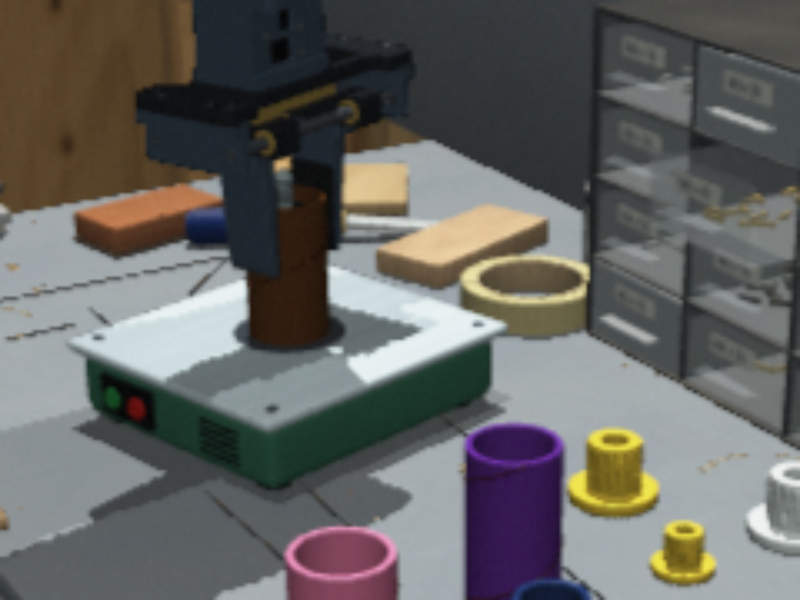

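The sleeve stands on the table, with its foot at (288,335) in the crop, and the contact came at exactly the expected height. I'll release it, check it, and look at the cap.

```bash
python3 - <<'E'
from h import *
x,y=.5304,.0926
gripper_open(); bot.sleep(.2); bot.move_l([x,y,.13],feed=.06); bot.move_l([x,y,.27],feed=.2); bot.sleep(.2); st()
p,P=wrist("w_seated"); Q=near(P,.5303,.0926,.04,.135,.15); Q=Q[np.hypot(Q[:,0]-x,Q[:,1]-y)>.019]; rep("sleeve top",Q); print(circ(Q))
rep("spintop",near(P,x,y,.03,.161,.18))
bot.move_to([.634,-.1195,.16],rot(121)); bot.sleep(.3); st()
p,P=wrist("w_cap"); rep("hub",near(P,.634,-.1195,.03,.034,.045)); rep("flange",near(P,.634,-.1195,.04,.0045,.012))
Q=P[(P[...,2]>.1)]; print("tall", Q.min(0) if len(Q) else 0)
E
```

```text
t 15.9167 tcp [0.5299 0.0925 0.2688] F [ 0.1602 -0.6276 -0.328 ] gap 90.9459542083789 gf 0.0 q [ 0.1296  0.0561  2.0238  0.      1.0639 -0.2893]
sleeve top 1492 mid [0.5304 0.0929 0.1414] ext [0.0514 0.0521 0.0127] mean [0.5309 0.0922 0.144 ]
[0.5302 0.0933 0.0236]
spintop 128 mid [0.5305 0.0924 0.1631] ext [0.0091 0.009  0.0042] mean [0.5304 0.0927 0.1627]
t 18.0417 tcp [ 0.634  -0.1194  0.1602] F [-0.3231 -0.3804  0.0711] gap 90.98062126558928 gf 0.0 q [-0.2222  0.3607  1.8736 -0.      0.9071 -2.3341]
hub 1201 mid [ 0.6333 -0.1197  0.0373] ext [0.0329 0.0333 0.0063] mean [ 0.6327 -0.1203  0.0382]
flange 1914 mid [ 0.6333 -0.1199  0.0082] ext [0.0534 0.0538 0.0074] mean [ 0.6288 -0.1226  0.0084]
tall [ 0.5659 -0.1979  0.1594]
```

View pics/w_cap.png

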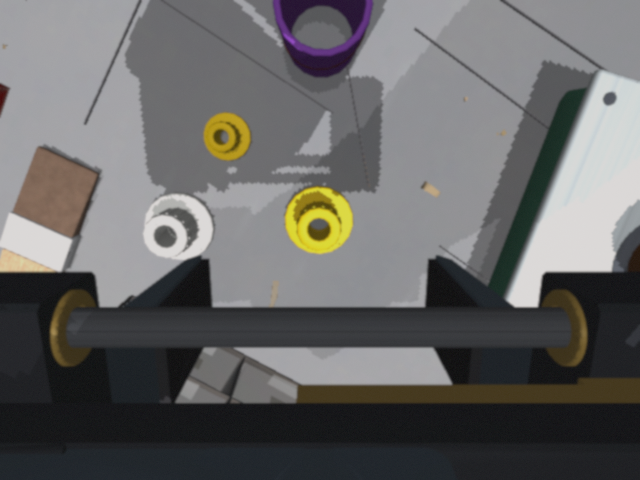

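The wrist view shows the yellow cap at (319,222), clear of the white and small caps and of the purple sleeve. I'll check the cabinet clearance and then grasp the cap by its hub.

```bash
python3 - <<'E'
from h import *
z=np.load("top0.npz");P=cloud(z['d'],z['mtx'],np.linalg.inv(z['view']))
Q=P[(P[...,2]>.07)&(P[...,0]>.62)&(P[...,1]>-.24)&(P[...,1]<.05)]; front=np.percentile(Q[:,0],.5); print("cabinet front x",front)
assert front>.735
x,y=.6333,-.1198
bot.move_l([x,y,.06]); s=bot.move_l([x,y,.0115],feed=.05,until_force=5); print(s); st()
if not s:
    close_gripper(20); bot.sleep(.3); st()
    p,P=wrist("w_capgrip"); rep("hub",near(P,x,y,.02,.034,.045))
    bot.move_l([x,y,.12],feed=.1); bot.sleep(.2); st()
    p,P=wrist("w_caplift"); rep("hub",near(P,x,y,.02,.14,.155)); rep("flange",near(P,x,y,.04,.112,.122))
E
```

```text
cabinet front x 0.7313117918927753Traceback (most recent call last):
  File "<stdin>", line 4, in <module>
AssertionError
```

Clearance at that yaw would be only about 18 mm, so I'm switching to yaw 90°, which gives about 60 mm to the cabinet and stays clear of the neighbours.

```bash
python3 - <<'E'
from h import *
x,y=.6333,-.1198
bot.move_to([x,y,.15],rot(90)); bot.sleep(.2)
p,P=wrist("w_cap2"); Q=near(P,x,y,.03,.034,.045); rep("hub",Q); m=(Q.min(0)+Q.max(0))/2
assert abs(m[:2]-[x,y]).max()<.003
x,y=m[:2]
bot.move_l([x,y,.06]); s=bot.move_l([x,y,.0115],feed=.05,until_force=5); print(s); st()
if not s:
    close_gripper(20); bot.sleep(.3); st()
    p,P=wrist("w_capgrip"); rep("hub",near(P,x,y,.02,.034,.045))
    bot.move_l([x,y,.12],feed=.1); bot.sleep(.2); st()
    p,P=wrist("w_caplift"); rep("hub",near(P,x,y,.02,.14,.155)); rep("flange",near(P,x,y,.04,.112,.122))
E
```

```text
hub 1281 mid [ 0.6332 -0.1201  0.0372] ext [0.0326 0.0325 0.0064] mean [ 0.6326 -0.1198  0.0382]
False
t 20.7917 tcp [ 0.6335 -0.1201  0.0118] F [-0.1813 -0.3605  0.5591] gap 90.94142608519918 gf 0.0 q [-0.2235  0.5784  1.8921  0.      0.6705 -1.7943]
t 22.0417 tcp [ 0.6333 -0.1201  0.0115] F [ 0.6505  0.9886 -0.4106] gap 30.24933388374516 gf 19.999927345197648 q [-0.2235  0.5788  1.8923  0.      0.6704 -1.7943]
hub 2285 mid [ 0.6332 -0.1203  0.0395] ext [0.0329 0.0311 0.011 ] mean [ 0.6277 -0.1203  0.0381]
t 23.525 tcp [ 0.633  -0.12    0.1194] F [-0.1926  0.5141 -0.9315] gap 30.505444997697545 gf 19.99992824625224 q [-0.2235  0.4149  1.8868 -0.      0.8407 -1.7943]
hub 2467 mid [ 0.6327 -0.1202  0.1475] ext [0.0328 0.0312 0.0149] mean [ 0.6272 -0.1202  0.1459]
flange 2864 mid [ 0.6241 -0.1206  0.117 ] ext [0.0355 0.0425 0.01  ] mean [ 0.6157 -0.1202  0.1166]
```

View pics/w_caplift.png

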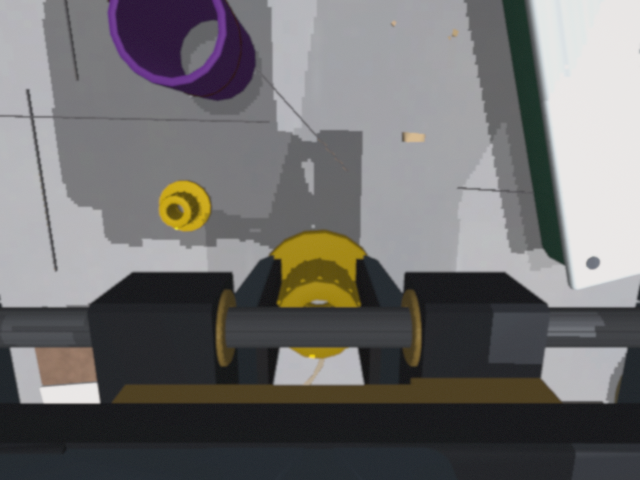

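The cap is held level at (318,290), with its hub between the pads and centred on the TCP. Now I'll place it.

```bash
python3 - <<'E'
from h import *
x,y=.5304,.0926
bot.move_l([.633,-.12,.22],feed=.2); bot.move_to([x,y,.22],rot(90)); bot.sleep(.3); st()
s=bot.move_l([x,y,.162],feed=.05,until_force=5); print(s); st()
if not s: print(bot.move_l([x,y,.152],feed=.02,until_force=6)); st()
p,d=cams.read_camera("scene"); cv2.imwrite("pics/scene2.png",cv2.resize(p[130:265,190:370,::-1],(800,600)))
E
```

```text
t 25.4583 tcp [0.5307 0.092  0.2199] F [-0.2893  0.1949 -0.6998] gap 30.790864501582707 gf 19.99985681846738 q [ 0.1283  0.1168  2.0568 -0.      0.9681 -1.4415]
False
t 26.7667 tcp [0.5306 0.0926 0.1623] F [ 0.2607 -0.0567 -0.3248] gap 30.60304334427915 gf 19.99997598817572 q [ 0.1296  0.199   2.0862  0.      0.8558 -1.4412]
True
t 27.1417 tcp [0.5307 0.0926 0.1561] F [1.0617 0.3713 3.5956] gap 30.584318098487245 gf 20.00040141865611 q [ 0.1295  0.2087  2.0886  0.      0.8437 -1.4412]
```

View pics/scene2.png

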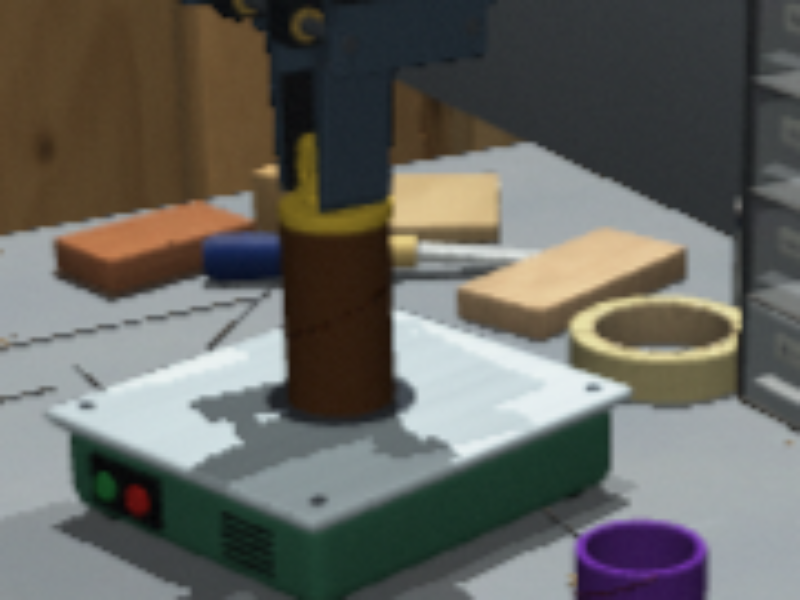

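The cap lies flat on the sleeve, flange at (335,215), and contact came at the expected 0.156. I'll release it, retreat and check.

```bash
python3 - <<'E'
from h import *
x,y=.5306,.0926
gripper_open(); bot.sleep(.2); bot.move_l([x,y,.19],feed=.06); bot.move_l([x,y,.30],feed=.2); bot.sleep(.3); st()
p,P=wrist("w_end"); rep("hub top",near(P,x,y,.03,.178,.195)); rep("flange",near(P,x,y,.04,.149,.157)); 
p,d=cams.read_camera("scene"); cv2.imwrite("pics/scene3.png",p[:,:,::-1])
E
```

```text
t 30.125 tcp [0.5303 0.0926 0.2991] F [-0.1172 -1.2147 -0.6498] gap 91.13402151301284 gf 0.0 q [ 0.1295  0.0235  1.999  -0.      1.1205 -1.4413]
hub top 1265 mid [0.5311 0.0923 0.182 ] ext [0.0333 0.0329 0.008 ] mean [0.5303 0.0924 0.1831]
flange 1969 mid [0.5307 0.0923 0.153 ] ext [0.0529 0.053  0.008 ] mean [0.5255 0.0924 0.1535]
```

View pics/scene3.png

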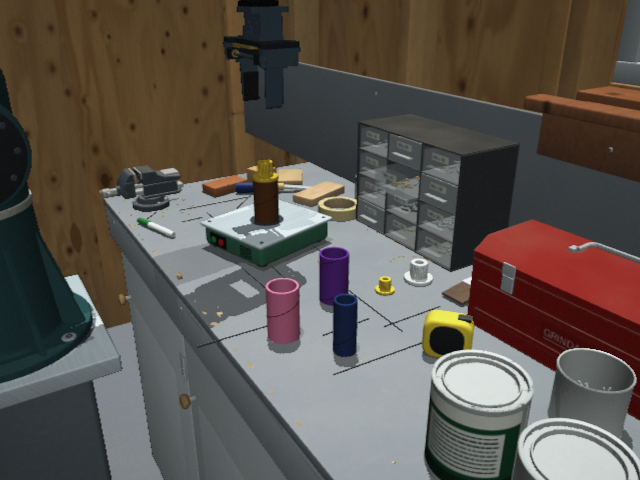

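The sleeve and cap are seated on the drum at (266,190). Hub top measures 0.183 and flange top 0.153, as expected, and the blue sleeve and tape haven't moved. Handing in.

```bash
python3 -c "
from rig import workorder; print(workorder.job_done())"
```

```text
the job is handed in; nothing more can be done
None
```

The brown sleeve is fully home on the drum with the yellow cap flat on top of it, both lowered by hand; the job was handed in at about 30 s of robot time, with the blue sleeve and the tape measure left standing where they were.

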